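# Change over the craft-room trays

### The arm

A 6-joint arm with a two-finger parallel gripper is mounted at the origin on the work surface. World frame = base frame: x ahead of the robot, y to its left, z up, the work surface at z = 0. Lengths are in m, angles in rad, forces in N, time in s.
With the tool pointing down it reaches from about 0.15 to 0.775 m from the base axis. Payload 6.1 kg.
Tool frame: the origin (TCP) lies midway between the tips of the shut fingers; the grasp point (between the pads) lies 19 mm behind it; x points along the fingers, y is the direction in which the jaws open and shut, and the axes are right-handed (so a half turn about x gives the same grasp; the last joint's range is limited). The gripper opens to 85 mm and grips with 20 to 120 N. Pads are 22 mm wide; open, the fingers measure 114 mm over their backs; the gripper's body (76 mm by 85 mm) begins 54 mm behind the grasp point. The pads swing forward as they close: fully open they stand 13 mm farther back than shut.
Start: joints at [1.132, 0.126, -0.04, 1.405, 0, 1.571], TCP at [0.223, 0.475, 0.231] pointing down, gripper open.
Joint ranges: [-2.72, 2.72], [-0.95, 1.95], [-1.27, 1.35], [-1.78, 2.02], [-1.46, 1.47], [-3.14, 3.14]. Speed limits (rad/s): [2.39, 2.39, 3.01, 3.14, 3.14, 3.14].

### API

Orientations are given as a unit quaternion [w, x, y, z].
In Python, from cell import manip gives the robot as it stands. The module is installed in compiled form; this text tells all that it offers.
- The arm moves only by the tool drive_tool, never from a script. Its argument "commands" is a list that holds one entry, the list of rows, each a list of 5 numbers: the closure in counts, from 0 (fully open) to 255 (shut), then the shift along the tool's x, y, z in cm, then the turn about the tool's x in degrees. A call has 1 to 12 rows; each row is the pose to reach, as a shift and turn from the pose commanded when the call began, along the tool's axes at that moment; what a row does not reach only later rows make up. A row lasts 1/10 s, in which the tool goes at most 50 mm and 8.59 degrees, less where a joint would pass 70% of its speed; a pose out of reach is approached as far as the arm can. A call with a gripper value outside its range is refused whole. The fingers move at their own pace and stop on an object; "grip_force" is the grip in N (left out, the last holds). Time passes only in rows, so rows that repeat a pose let the fingers close. It gives the time, the measured TCP pose, the force and the opening at its end, in the units of the state.
- manip.read_state(): the state, without advancing time (a new reading comes with each control period).
- manip.read_camera(name): name is "scene" or "side" or "wrist"; returns the picture (420x560x3 uint8, blue, green, red); there is no depth.
- manip.get_calibration(name): a dict with "camera_matrix" (3x3 intrinsics, pixels), "k1" (the pictures are not rectified: a ray, as slopes to the right and down, at radius r is drawn at 1 + k1 r^2 times it, then the intrinsics apply), "world_to_cam" (4x4, takes a point from world to camera coordinates); the wrist camera has in their place "mount" (4x4, takes a point from camera to tool coordinates, whose origin is the TCP and whose axes are the tool frame's). Camera axes: x right, y down, z forward; pixel columns grow to the right and rows downward; lengths in m; the calibration is good to about 2 mm. A picture is of the moment at which its call begins: read the wrist's pose just before it. get_calibration takes no time and is no camera call.
- manip.finish_job(): hands the job in, once; it reports no verdict.
The state is a dict: "time": time; "joints": joint angles; "joint_vel": joint speeds; "joint_torque": joint torques, N m; "position": TCP position; "eef_rot": TCP orientation; "contact_force": force on the tool from outside, world axes, zero at the start; "moment": the same for the moment, N m; "opening": opening from 0.0 (shut) to 1.0 (fully open).
Only numpy, scipy, OpenCV 4.12 (cv2) and the standard library are available. Lean on these libraries where they do the work, as an engineer would, in place of code of your own. Each camera call takes 0.05 s, during which the arm holds its last target.

### The job

Painting is over and the bead group comes next. Send the open blue paint tray home by pressing the blue release button on top of its unit, and pull the yellow bead tray out until it locks and stays out by itself. Leave the green tray shut.

Things in the scene. Friction and masses are not known exactly. Their poses are not given: they have to be found in the camera images.
- blue_tray (a joint): Blue tray with lidded paint tubs in a white box unit (150 mm wide, 220 deep, 100 high). Value: m pulled out, 0 = home, locks at 0.108, end stop 0.124. Starts open and locked. Once its blue button has gone down about 5 mm a spring draws it home by itself in about 2 s; the button need not be held.
- yellow_tray (a joint): Yellow tray with wooden beads in a like unit. Value: m pulled out, 0 = home (start), locks at 0.108, end stop 0.124. A spring of 4 to 6 N draws it home and the slides are damped (40 N per m/s), so it runs back if let go before it locks. Pull it 0.112 to 0.122 out and let go: it settles back on the lock at 0.108.
- green_tray (a joint): Green tray with felt pens in a like unit, with its own green button. Value: m pulled out, 0 = home (start). Not part of the job.
- yellow_grip (a point): Point on the centre line of the upright yellow grip on the tray's front, 15 mm below its top, 80 mm above the table. Grip: rounded block 24 mm along x, 20 mm across y, free from 53 to 95 mm height, with 21 mm to the front panel (95 mm high) behind it; sides and front are free. Axes: x points into the unit (pull along -x), y across, z up.
- blue_button (a point): Centre of the top of the blue release button: round cap of 30 mm diameter, top 118 mm above the table when up, in a black collar on the unit's top, 35 mm behind its front edge, on its middle line. Goes straight down 8 mm: 1.8 N to start, 4.6 N fully down; springs up again. Axes: x points to the unit's back, z up.

How it is judged:
At the end, for the whole second after the job is handed in: The blue tray is home (within 10 mm), the yellow tray stands locked out by itself (more than 100 mm out, at rest, let go) and the green tray is shut (within 10 mm) (value of joint each of blue_tray, green_tray below 0.01 m and value of joint yellow_tray above 0.1 m and velocity of joint yellow_tray between -0.01 and 0.01 m/s); the robot touches nothing.
It fails at once if the green tray is pulled out more than 30 mm (value of joint green_tray above 0.03 m).
It also fails if it takes over 45 s, if anything falls off the work surface, if the arm or the gripper's body presses on something with over 40 N, if the wrist force passes 120 N, or if a joint passes its speed limit or range.

## Working session

There is one attempt and no reset: what is moved stays moved. The work goes in short steps, Python scripts to look and compute and a tool call to move; the robot and the scene stay as the last step left them, time stands still between calls to the robot, and variables do not carry over. Pictures are saved under pics/ and viewed, and the job is handed in when it is done.

Besides the shell and the picture viewer there is one more tool, called after ">>>" as name(argument=value, ...), one argument or row to a line, values as JSON. drive_tool: Moves the arm, as the interface text tells. Its arguments: {"type":"object","properties":{"commands":{"type":"array"},"grip_force":{"type":"number"}},"required":["commands"]}

```bash
mkdir -p pics; python3 - <<'E'
from cell import manip
import cv2
s=manip.read_state();print(s['time'],s['position'],s['eef_rot'],s['contact_force'],s['opening'])
for n in ['scene','side','wrist']:
    cv2.imwrite(f'pics/{n}0.png',manip.read_camera(n)); c=manip.get_calibration(n);print(n,{k:(v.round(4).tolist() if hasattr(v,'round') and hasattr(v,'tolist') else v) for k,v in c.items()})
E
```

```text
0.0 [0.22285569 0.47489637 0.23053089] [ 0.69004338  0.15333775  0.69027394 -0.15443303] [ 0.57728238 -0.21778291 -0.16039278] 1.0013915302327865
scene {'camera_matrix': [[409.5758, 0.0, 276.6133], [0.0, 409.5758, 214.345], [0.0, 0.0, 1.0]], 'k1': -0.05062860706164665, 'world_to_cam': [[-0.4476, 0.8942, 0.0123, 0.2804], [0.6751, 0.3468, -0.6512, -0.3665], [-0.5865, -0.2831, -0.7588, 1.0842], [0.0, 0.0, 0.0, 1.0]]}
side {'camera_matrix': [[393.8991, 0.0, 280.8478], [0.0, 393.8991, 213.2882], [0.0, 0.0, 1.0]], 'k1': -0.10831037833840491, 'world_to_cam': [[0.9874, -0.1583, 0.0044, -0.6258], [-0.1203, -0.7679, -0.6291, 0.1243], [0.103, 0.6206, -0.7773, 0.6665], [0.0, 0.0, 0.0, 1.0]]}
wrist {'camera_matrix': [[358.1615, 0.0, 285.2592], [0.0, 358.1615, 209.8104], [0.0, 0.0, 1.0]], 'k1': -0.06395213528132604, 'mount': [[0.0, -0.2874, 0.9578, -0.1418], [1.0, 0.0003, 0.0001, 0.0008], [-0.0003, 0.9578, 0.2874, -0.072], [0.0, 0.0, 0.0, 1.0]]}
```

View pics/scene0.png

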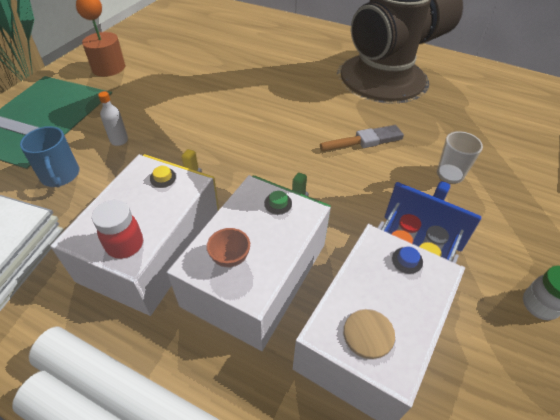

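View pics/side0.png

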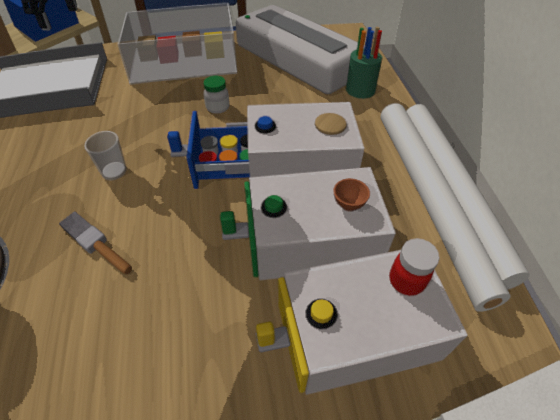

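View pics/wrist0.png

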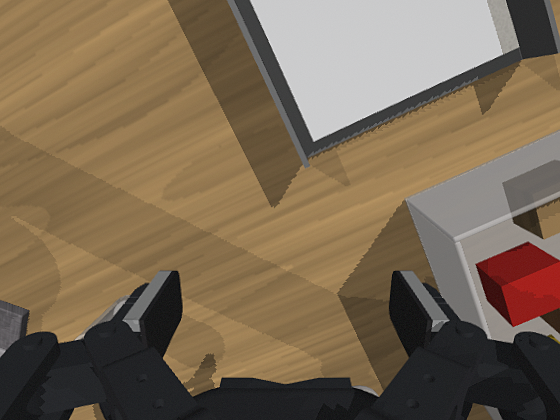

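The scene and side views show three units: blue open (button near scene (408,258), side (265,124)), green shut, and yellow shut (button near side (321,311), grip near side (266,332)). I'll zoom in on these.

```bash
cat > h.py <<'E'
import numpy as np,cv2
from cell import manip
def ray(n,uv):
    c=manip.get_calibration(n);K=c['camera_matrix'];k=c['k1']
    p=cv2.undistortPoints(np.array([[uv]],float),K,np.array([k,0,0,0,0.]))[0,0]
    T=np.array(c['world_to_cam']);R=T[:3,:3];o=-R.T@T[:3,3];d=R.T@np.array([p[0],p[1],1]);return o,d/np.linalg.norm(d)
def atz(n,uv,z):
    o,d=ray(n,uv);return o+d*(z-o[2])/d[2]
def tri(a,b):
    A=np.zeros((3,3));y=np.zeros(3)
    for n,uv in (('scene',a),('side',b)):
        o,d=ray(n,uv);M=np.eye(3)-np.outer(d,d);A+=M;y+=M@o
    return np.linalg.solve(A,y)
def proj(n,P):
    c=manip.get_calibration(n);T=np.array(c['world_to_cam'])
    r,_=cv2.Rodrigues(T[:3,:3]);return cv2.projectPoints(np.array([P],float),r,T[:3,3],c['camera_matrix'],np.array([c['k1'],0,0,0,0.]))[0][0,0]
E
python3 - <<'E'
import cv2,numpy as np
a=cv2.imread('pics/scene0.png');b=cv2.imread('pics/side0.png')
def cr(im,x,y,w=50,h=40): return cv2.resize(im[y:y+h,x:x+w],(400,300) if 0 else (w*8,h*8-20*0),interpolation=cv2.INTER_CUBIC)[:300]
r1=np.hstack([cr(a,145,140,50+0),cr(a,380,240)]);r2=np.hstack([cr(b,250,315),cr(b,240,100)])
cv2.imwrite('pics/crop.png',np.vstack([r1,r2]))
E
python3 - <<'E'
from h import *
a=cv2.imread('pics/scene0.png');b=cv2.imread('pics/side0.png')
def blobs(im,lo,hi,nm):
    m=cv2.inRange(cv2.cvtColor(im,cv2.COLOR_BGR2HSV),lo,hi)
    n,l,s,c=cv2.connectedComponentsWithStats(m)
    for i in range(1,n):
        if s[i,4]>60: print(nm,s[i].tolist(),c[i].round(1))
for nm,im in(('scene',a),('side',b)):
    blobs(im,(24,200,90),(34,255,255),nm+' yel'); blobs(im,(108,170,60),(125,255,255),nm+' blue')
for nm,uvs,z in (('scene',[(408,258),(162,174)],.118),('side',[(265,124),(321,311)],.118)):
    for uv in uvs: print(nm,atz(nm,uv,z).round(4))
E
```

```text
scene blue [403, 186, 77, 32, 144] [439.9 200.7]
side yel [221, 136, 16, 12, 114] [228.5 141.3]
side yel [279, 278, 29, 114, 862] [293.2 337. ]
side yel [311, 300, 22, 23, 294] [321.9 311. ]
side yel [257, 322, 17, 24, 278] [265.  333.1]
side blue [5, 0, 38, 41, 457] [22.  17.4]
side blue [45, 0, 20, 19, 133] [53.6  7.4]
side blue [50, 16, 27, 17, 154] [62.  22.4]
side blue [364, 28, 9, 30, 130] [368.3  42.6]
side blue [187, 112, 11, 76, 280] [191.8 149.3]
side blue [258, 117, 14, 12, 141] [264.4 122.5]
side blue [199, 127, 48, 27, 368] [223.2 132.8]
side blue [168, 132, 13, 20, 182] [174. 141.]
side blue [197, 171, 52, 8, 248] [218.  174.7]
scene [0.6393 0.2072 0.118 ]
scene [ 0.659  -0.1938  0.118 ]
side [0.6329 0.1914 0.118 ]
side [ 0.6541 -0.2049  0.118 ]
```

View pics/crop.png

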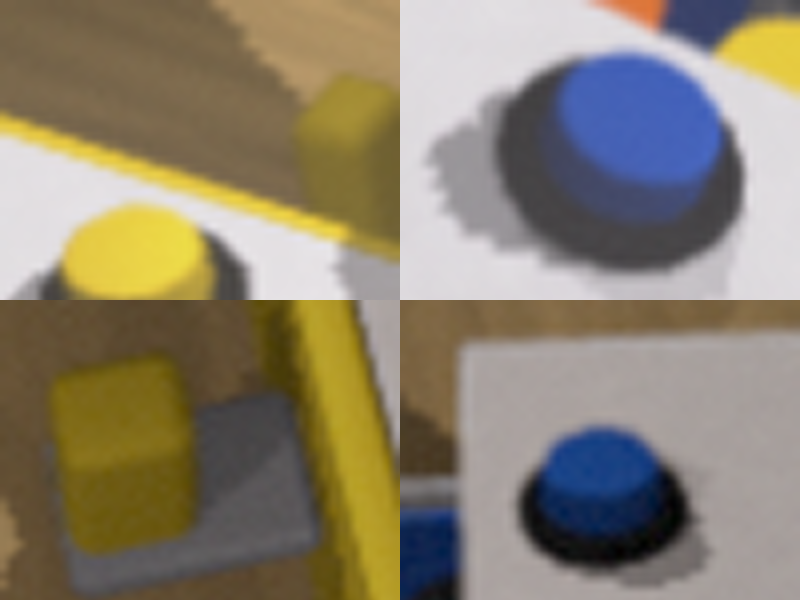

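```bash
python3 - <<'E'
import cv2,numpy as np
a=cv2.imread('pics/scene0.png');b=cv2.imread('pics/side0.png')
f=lambda im,x,y,w,h,s:cv2.resize(im[y:y+h,x:x+w],(w*s,h*s),interpolation=cv2.INTER_CUBIC)
cv2.imwrite('pics/c1.png',f(a,55,130,190,140,4));cv2.imwrite('pics/c2.png',f(b,250,240,200,150,4))
E
```

```text
(no output)
```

View pics/c1.png

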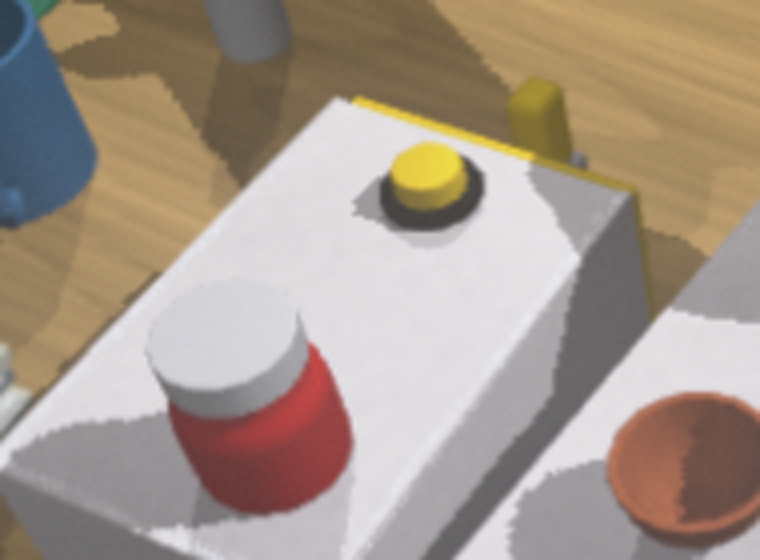

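View pics/c2.png

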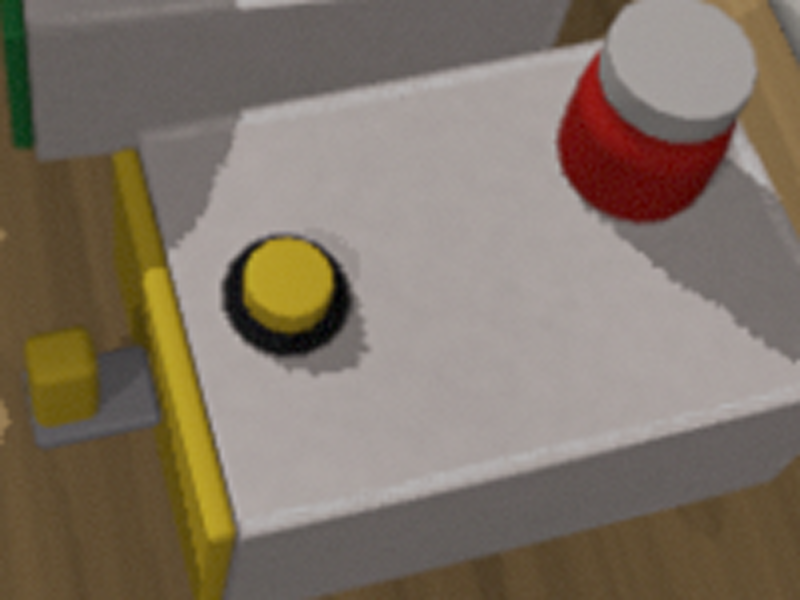

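```bash
python3 - <<'E'
from h import *
L={'fl':((140,154.5),(310,372.5),.1),'fr':((213.3,178),(285,273.3),.1),'ybut':((162,172.5),(322.2,308.2),.118),'grip':((189,153.7),(265.3,328),.095),'bbut':((409.9,254.7),(265.2,120),.118)}
for k,(a,b,z) in L.items(): print(k,tri(a,b).round(4),atz('scene',a,z).round(4),atz('side',b,z).round(4))
E
```

```text
fl [ 0.6243 -0.2752  0.0996] [ 0.6229 -0.2738  0.1   ] [ 0.6259 -0.2765  0.1   ]
fr [ 0.6164 -0.1279  0.0992] [ 0.614  -0.1261  0.1   ] [ 0.6186 -0.1306  0.1   ]
ybut [ 0.6557 -0.199   0.1154] [ 0.6562 -0.1959  0.118 ] [ 0.6565 -0.2012  0.118 ]
grip [ 0.5773 -0.2044  0.0925] [ 0.5771 -0.2014  0.095 ] [ 0.5791 -0.2072  0.095 ]
bbut [0.634  0.2072 0.1171] [0.6326 0.2082 0.118 ] [0.6349 0.2037 0.118 ]
```

```bash
cat >> h.py <<'E'
from scipy.spatial.transform import Rotation as Ro
def st():
    s=manip.read_state();R=Ro.from_quat(s['eef_rot'],scalar_first=True).as_matrix()
    print('t',s['time'],'p',s['position'].round(4),'y',R[:,1].round(3),'x',R[:,0].round(3),'F',s['contact_force'].round(2),'open',round(s['opening'],3),'q',s['joints'].round(2))
    return s,R
def to(P):
    s,R=st();print('shift cm',(R.T@(np.array(P)-s['position'])*100).round(2))
E
python3 - <<'E'
from h import *
to([.634,.206,.13])
E
```

```text
t 0.15 p [0.2229 0.475  0.2307] y [ 0.425  0.905 -0.001] x [-0.    -0.001 -1.   ] F [-0.4   0.06  0.18] open 1.0 q [ 1.13  0.13 -0.04  1.41 -0.    1.57]
shift cm [10.08 -6.87 48.64]
```

>>> drive_tool(
  commands=[
    [[255, 0, -0.7, 5, -3], [255, 0, -1.4, 10, -8], [255, 0, -2.1, 15, -13], [255, 0, -2.8, 20, -18], [255, 0, -3.5, 25, -23], [255, 0, -4.2, 30, -28], [255, 0, -4.9, 35, -28], [255, 0, -5.6, 40, -28], [255, 0, -6.3, 45, -28], [255, 0, -6.9, 48.6, -28], [255, 0, -6.9, 48.6, -28], [255, 0, -6.9, 48.6, -28]],
  ],
)

```text
time: 1.35
position: [0.634, 0.2055, 0.2301]
eef_rot: [0.706, -0.017, 0.708, 0.017]
contact_force: [-0.5, 0.5, 0.7]
opening: -0.003
```

```bash
python3 - <<'E'
from h import *
s,R=st()
w=manip.read_camera('wrist');cv2.imwrite('pics/w1.png',w)
c=manip.get_calibration('wrist')
M=np.array(c['mount'])
for n,P in (('bb',[.634,.2065,.118]),('tcp',s['position'])):
    pt=R.T@(np.array(P)-s['position']);pc=np.linalg.inv(M)@np.r_[pt,1]
    print(n,cv2.projectPoints(pc[:3][None],np.zeros(3),np.zeros(3),c['camera_matrix'],np.array([c['k1'],0,0,0,0.]))[0].ravel())
to([.634,.2065,.125])
E
```

```text
t 1.35 p [0.634  0.2055 0.2301] y [-0.048  0.999 -0.   ] x [-0.002 -0.    -1.   ] F [-0.54  0.52  0.75] open -0.003 q [0.31 0.41 0.33 1.49 0.   0.27]
bb [286.44373602 204.43707323]
tcp [284.89407875 273.72155257]
t 1.4 p [0.6333 0.2063 0.2307] y [-0.049  0.999 -0.   ] x [-0.001 -0.    -1.   ] F [-0.52 -0.53  0.33] open -0.002 q [0.31 0.41 0.33 1.49 0.   0.27]
shift cm [10.57  0.02  0.08]
```

View pics/w1.png

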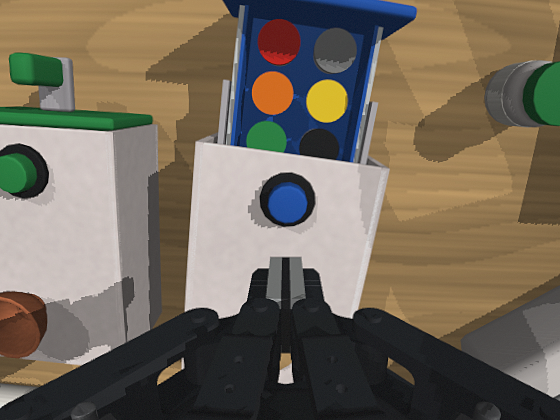

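The wrist picture shows the blue button at (288,202), against a prediction of (286,204), so the position agrees to about 1–2 mm. Pressing now.

>>> drive_tool(
  commands=[
    [[255, 4.5, 0, 0, 0], [255, 8.5, 0, 0, 0], [255, 10.5, 0, 0, 0], [255, 11.3, 0, 0, 0], [255, 11.7, 0, 0, 0], [255, 11.9, 0, 0, 0], [255, 12.0, 0, 0, 0], [255, 12.0, 0, 0, 0]],
  ],
)

```text
time: 2.2
position: [0.6341, 0.2069, 0.1129]
eef_rot: [0.708, -0.017, 0.706, 0.018]
contact_force: [-2.7, 1.3, 3.3]
opening: 0.0
```

```bash
python3 - <<'E'
from h import *
st()
cv2.imwrite('pics/s2.png',manip.read_camera('side'))
E
```

```text
t 2.2 p [0.6341 0.2069 0.1129] y [-0.05   0.999  0.001] x [ 0.002  0.001 -1.   ] F [-2.71  1.33  3.3 ] open 0.0 q [0.32 0.41 0.08 1.23 0.   0.26]
```

View pics/s2.png

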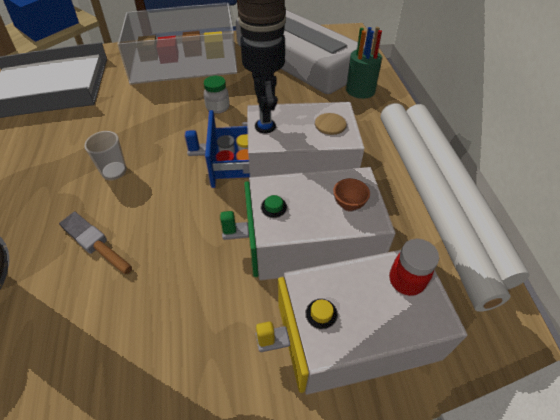

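The side picture shows the blue tray moving: its front is at column 208, from 191 before. Lifting and going to the yellow grip.

>>> drive_tool(
  commands=[
    [[255, -4, 0, 0, 0], [255, -8, 0, 0, 0], [100, -11, -3, -0.5, 0], [0, -11, -8, -1.5, 0], [0, -11, -13, -2.5, 0], [0, -11, -18, -3.5, 0], [0, -11, -23, -4.4, 0], [0, -11, -28, -5.3, 0], [0, -11, -33, -6.2, 0], [0, -11, -38, -7.1, 0], [0, -11, -40.8, -7.7, 0], [0, -11, -40.8, -7.7, 0]],
  ],
)

```text
time: 3.45
position: [0.5764, -0.2096, 0.2214]
eef_rot: [0.707, -0.016, 0.707, 0.015]
contact_force: [0.4, 0.1, -0.1]
opening: 0.998
```

```bash
python3 - <<'E'
from h import *
s,R=st()
w=manip.read_camera('wrist');cv2.imwrite('pics/w3.png',w)
c=manip.get_calibration('wrist')
M=np.array(c['mount'])
for n,P in (('grip',[.5773,-.2044,.095]),):
    pt=R.T@(np.array(P)-s['position']);pc=np.linalg.inv(M)@np.r_[pt,1]
    print(n,cv2.projectPoints(pc[:3][None],np.zeros(3),np.zeros(3),c['camera_matrix'],np.array([c['k1'],0,0,0,0.]))[0].ravel())
cv2.imwrite('pics/s3.png',manip.read_camera('side'))
to([.5773,-.2044,.063])
E
```

```text
t 3.45 p [ 0.5764 -0.2096  0.2214] y [-0.044  0.999 -0.002] x [ 0.    -0.002 -1.   ] F [ 0.43  0.09 -0.09] open 0.998 q [-0.35  0.3   0.15  1.42 -0.   -0.39]
grip [292.04556722 200.37410058]
t 3.55 p [ 0.5771 -0.206   0.2215] y [-0.048  0.999 -0.   ] x [ 0. -0. -1.] F [ 0.39  0.49 -0.91] open 1.002 q [-0.34  0.29  0.15  1.42  0.   -0.39]
shift cm [15.85  0.16  0.02]
```

View pics/w3.png

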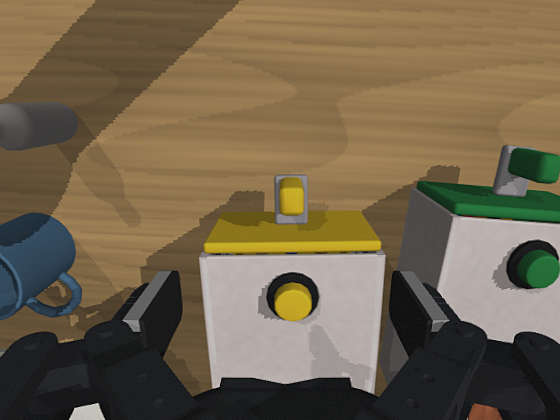

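View pics/s3.png

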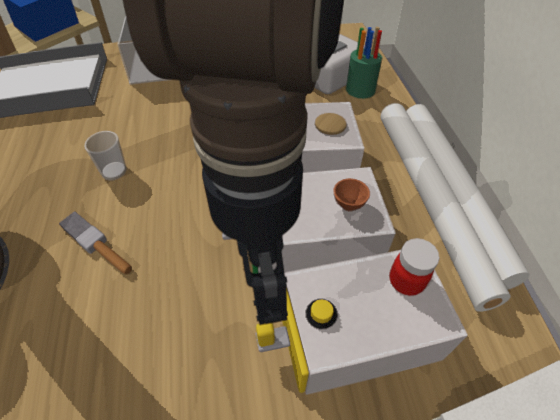

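In the wrist picture the grip's top is at about (292,200), as predicted, and the jaws straddle it. Descending and closing.

>>> drive_tool(
  commands=[
    [[0, 4, 0.1, -0.1, 0], [0, 8, 0.1, -0.1, 0], [0, 12, 0.1, -0.1, 0], [0, 14.5, 0.1, -0.1, 0], [0, 15.8, 0.1, -0.1, 0], [0, 15.8, 0.1, -0.1, 0], [255, 15.8, 0.1, -0.1, 0], [255, 15.8, 0.1, -0.1, 0], [255, 15.8, 0.1, -0.1, 0], [255, 15.8, 0.1, -0.1, 0], [255, 15.8, 0.1, -0.1, 0], [255, 15.8, 0.1, -0.1, 0]],
  ],
  grip_force=50,
)

```text
time: 4.75
position: [0.5766, -0.2057, 0.0645]
eef_rot: [0.707, -0.019, 0.706, 0.016]
contact_force: [-0.8, -5.2, 2.5]
opening: 0.225
```

```bash
python3 - <<'E'
from h import *
s,R=st()
cv2.imwrite('pics/w4.png',manip.read_camera('wrist'))
E
```

```text
t 4.75 p [ 0.5766 -0.2057  0.0645] y [-0.05   0.999 -0.003] x [ 0.002 -0.003 -1.   ] F [-0.8  -5.23  2.52] open 0.225 q [-0.34  0.33 -0.15  1.09 -0.   -0.39]
```

View pics/w4.png

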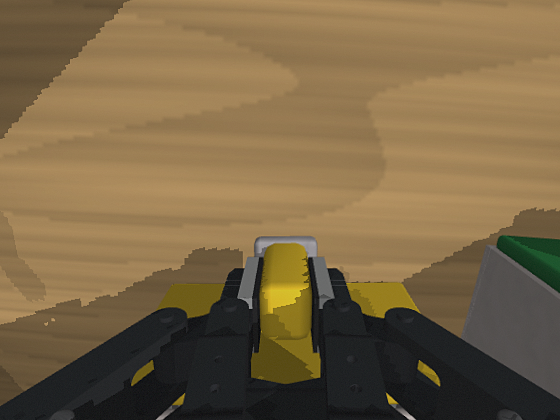

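The wrist picture shows the yellow grip held at (285,290), and the opening of about 19 mm matches its 20 mm width. Pulling 117 mm.

>>> drive_tool(
  commands=[
    [[255, 0, 0, -1, 0], [255, 0, 0, -2.2, 0], [255, 0, 0, -3.4, 0], [255, 0, 0, -4.6, 0], [255, 0, 0, -5.8, 0], [255, 0, 0, -7, 0], [255, 0, 0, -8.2, 0], [255, 0, 0, -9.4, 0], [255, 0, 0, -10.4, 0], [255, 0, 0, -11.2, 0], [255, 0, 0, -11.8, 0], [255, 0, 0, -11.8, 0]],
  ],
)

```text
time: 6.0
position: [0.4601, -0.2125, 0.0645]
eef_rot: [0.708, -0.019, 0.705, 0.016]
contact_force: [5.9, -9.2, -3.4]
opening: 0.226
```

```bash
python3 - <<'E'
from h import *
s,R=st()
print(np.linalg.norm(s['position'][:2]-[.5766,-.2057]))
cv2.imwrite('pics/s5.png',manip.read_camera('side'))
E
```

```text
t 6.0 p [ 0.4601 -0.2125  0.0645] y [-0.05   0.999 -0.005] x [ 0.005 -0.005 -1.   ] F [ 5.87 -9.16 -3.36] open 0.226 q [-0.43  0.14 -0.39  1.03 -0.   -0.48]
0.11669383327831213
```

View pics/s5.png

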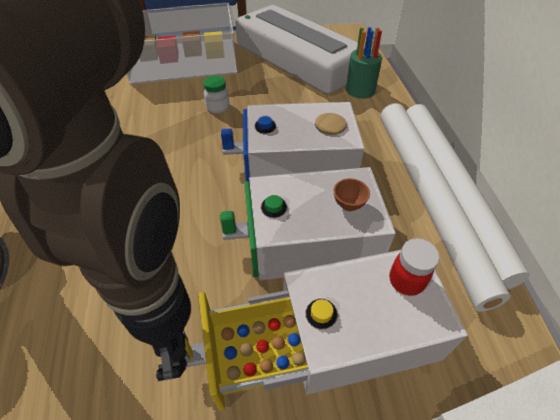

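The side picture shows the blue tray home (front at column 245) and the yellow tray out by about 117 mm. Releasing and lifting.

>>> drive_tool(
  commands=[
    [[0, 0, 0, 0, 0], [0, 0, 0, 0, 0], [0, 0, 0, 0, 0], [0, 0, 0, 0, 0], [0, 0, 0, 0, 0], [0, 0, 0, 0, 0], [0, -3, 0, 0, 0], [0, -7, 0, 0, 0], [0, -11, 0, 0, 0], [0, -15, 0, 0, 0], [0, -16, 0, 0, 0], [0, -16, 0, 0, 0]],
  ],
)

```text
time: 7.25
position: [0.4592, -0.2104, 0.225]
eef_rot: [0.708, -0.018, 0.706, 0.017]
contact_force: [0.1, -0.3, -0.3]
opening: 0.996
```

>>> drive_tool(
  commands=[
    [[0, 0, 4, -2, 0], [0, 0, 8, -4, 0], [0, 0, 12, -6, 0], [0, 0, 16, -8, 0], [0, 0, 20, -10, 0], [0, 0, 20, -10, 0], [0, 0, 20, -10, 0]],
  ],
)

```text
time: 7.95
position: [0.3476, -0.0145, 0.2219]
eef_rot: [0.706, -0.019, 0.707, 0.019]
contact_force: [1.3, -0.2, 0.3]
opening: 1.0
```

```bash
python3 - <<'E'
from h import *
s,R=st()
cv2.imwrite('pics/s6.png',manip.read_camera('side'))
cv2.imwrite('pics/c6.png',manip.read_camera('scene'))
E
```

```text
t 7.95 p [ 0.3476 -0.0145  0.2219] y [-0.053  0.999 -0.   ] x [-0.001 -0.    -1.   ] F [ 1.31 -0.24  0.31] open 1.0 q [-0.04 -0.21 -0.38  1.4  -0.   -0.09]
```

View pics/s6.png

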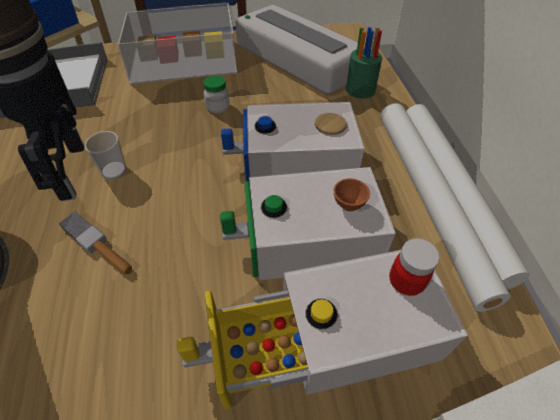

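View pics/c6.png

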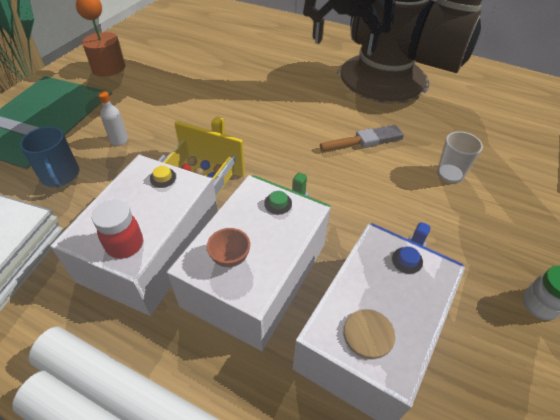

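Both views show the blue and green trays shut and the yellow tray out with nothing touching it (grip near side (188,343)). I'll check the distance and that it is at rest.

```bash
python3 - <<'E'
from h import *
b=cv2.imread('pics/s6.png');c=manip.read_camera('side')
for _ in range(5): c=manip.read_camera('side')
for nm,im in(('then',b),('now',c)):
    m=cv2.inRange(cv2.cvtColor(im,cv2.COLOR_BGR2HSV),(24,200,90),(34,255,255))
    n,l,s,k=cv2.connectedComponentsWithStats(m)
    for i in range(1,n):
        if s[i,4]>60 and s[i,0]<210: print(nm,s[i].tolist(),k[i])
d=atz('side',(187.5,342.5),.095)-atz('side',(265.3,328),.095);print(d,np.linalg.norm(d))
E
```

```text
then [207, 292, 23, 116, 556] [215.74100719 352.27158273]
then [178, 338, 19, 23, 257] [186.17509728 348.3540856 ]
now [206, 292, 24, 116, 545] [215.53761468 351.37431193]
now [178, 338, 19, 23, 242] [186.25619835 348.22727273]
[-0.10433993 -0.00501201  0.        ] 0.10446023718587585
```

```bash
python3 - <<'E'
from h import *
print(np.linalg.norm(atz('side',(186.2,348.3),.085)-atz('side',(265,333.1),.085)))
print(manip.finish_job())
E
```

```text
0.1071098952278221
the job is handed in; nothing more can be done
None
```

I pressed the blue release button and pulled the yellow tray about 117 mm out by its grip. I then let go, moved the arm clear and handed the job in at about 8.3 s.

**Blue tray:** it ran home; both final pictures show it shut.

**Yellow tray:** it settled at about 107 mm out, matching the 108 mm lock. It did not move over the last 0.3 s of pictures. A second, rougher estimate, from points picked by eye, gave 104 mm.

**Green tray:** it was not touched and both final pictures show it shut.

**Robot:** the gripper is open and well clear of the units. The wrist force was about 1 N, which is close to its no-contact readings. No check failed.

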